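# Charge the gift-card magazine with the hand pusher

## Task

Load the banded block of lemon-coloured gift cards into the card magazine: lay it flat on the sprung plate between the corner angles, then press it squarely down with the blue-handled pusher, gently (never more than 25 N), until the plate bottoms out and both brass bolts have snapped over the ends of the block so that it stays down, level. Put the pusher back upright in its cream rest, and leave everything else on the bench where it is.

Things in the scene. Friction and masses are not known exactly. Their poses are not given: they have to be found in the camera images.
- bundle: The block of stiff gift cards to load: lemon top, pink edges, white paper band round its middle; a rigid block 95 (x) x 58 (y) x 20 (z) mm, about 0.11 kg, lying flat on the bench. Origin: centre of its underside.
- magazine: Card magazine screwed to the bench: aluminium base 200 x 110 x 12 mm, four steel corner angles, green frame. Origin: middle of the base's underside. The block goes in from above, its 95 mm side along the magazine's x (either way round). Between the angles: 98.5 (x) x 61.5 (y) mm. Straight to 142 mm up, flared to 152 mm. Long sides open to fingers over 60 mm above the frame rails (up to 122 mm).
- plate_top (a point): Middle of the top of the sprung plate (92 x 54 mm), z normal to it; at rest 130 mm above the magazine's origin. Springs: 5.6 N, then 0.2 N more per mm; it rocks if pressed off centre. It bottoms 33 to 49 mm down on rubber-topped ledges of the frame, which is clamped by hand at a height listed nowhere: feel for it. Pressing takes 10 to 15 N just before; there the force climbs steeply.
- mouth (a point): Middle of the magazine's mouth, 152 mm above its origin, axes as the magazine's. Below it, on the frame, a sprung brass bolt pokes in at each short end, ramped on top, flat below. Early on the sinking block pushes both back (the press swells to about 15 N, then eases); in the last 1.5 mm before the plate bottoms they snap out 4 mm over its ends and hold it down. Gap between them when out: 87 mm.
- pusher: Hand pusher (tamper): flat aluminium foot 74 (x) x 48 (y) x 10 mm, round neck, blue flat-sided handle 40 (x) x 24 (y) mm from 24 to 74 mm above the underside; 0.3 kg. Origin: middle of the foot's underside. Stands upright in the rest. To pass between the bolts its x must lie along the magazine's x and it must be centred within 5 mm.
- rest: Cream tray screwed to the bench where the pusher stands: outside 100 (x) x 74 (y) x 14 mm, walls 4 mm, floor 4 mm thick, so the pocket is 92 x 66 mm. Origin: centre of its underside; the pusher's x lies along its x.
- carton_red: Bystander, leave alone: red gift carton with white flowers, 70 x 100 x 115 mm. Origin: centre of its underside.
- carton_white: Bystander, leave alone: white gift carton with purple flowers, 65 x 95 x 105 mm. Origin: centre of its underside.
- sweets_tin: Bystander, leave alone: round red sweets tin, 72 mm across, 50 mm high. Origin: centre of its underside.
- ribbon_spool: Bystander, leave alone: purple ribbon spool, 64 mm across, 30 mm high. Origin: centre of its underside.
- white_cards: Bystander, leave alone: block of plain white cards of another format, 110 x 75 x 16 mm, not for this magazine. Origin: centre of its underside.
- tape_dispenser: Bystander, leave alone: black tape dispenser, 150 x 62 x 90 mm. Origin: centre of its underside.
Mind the look-alikes: they are no part of the job. What is shaped like the bundle but black, orange or red is not meant.

How it is judged (in metres and radians):
On the way, in this order (a step that is already met when the one before it is completed fails the run):
1. the card block lies on the sprung plate between the corner angles, let go, not yet pressed down (horizontal distance between bundle and magazine below 0.01 m and z of bundle in the frame of magazine between 0.12 and 0.136 m and angle between bundle's own z axis and vertical below 0.06 rad and contact force between the fingers and bundle below 0.1 N), for 0.2 s.
2. the pusher presses the block down in the magazine, level (contact force between pusher and bundle above 5 N and z of bundle in the frame of magazine below 0.102 m and horizontal distance between bundle and magazine below 0.008 m and angle between each of bundle, plate_top's own z axis and vertical below 0.04 rad), for 0.2 s.
At the end, for the whole second after the job is handed in: Let go, the block stays down in the magazine, held by the bolts: underside under 102 mm above the magazine's origin, within 8 mm of its centre, block and plate level within 2.3 degrees; pusher standing on its rest's floor within 20 mm of the centre, upright within 3.4 degrees; both at rest (z of bundle in the frame of magazine below 0.102 m and horizontal distance between bundle and magazine below 0.008 m and angle between each of bundle, plate_top's own z axis and vertical below 0.04 rad and horizontal distance between pusher and rest below 0.02 m and z of pusher in the frame of rest between 0.002 and 0.007 m and angle between pusher's own z axis and vertical below 0.06 rad and linear speed of each of pusher, bundle below 0.02 m/s); the robot touches nothing.
It fails at once if the pusher bears on the card block with more than 25 N (contact force between pusher and bundle above 25 N).
It fails at once if the fingers themselves push the block down into the magazine (contact force between the fingers and bundle above 1 N and horizontal distance between bundle and magazine below 0.03 m and z of bundle in the frame of magazine below 0.115 m).
It fails at once if a bystander is moved by more than 30 mm or knocked over (distance of any of carton_red, carton_white, sweets_tin, ribbon_spool, white_cards, tape_dispenser from where it was at the start of the episode above 0.03 m or angle between any of carton_red, carton_white, sweets_tin, ribbon_spool, white_cards, tape_dispenser's own z axis and vertical above 0.3 rad).
It also fails if it takes over 67 s, if anything falls off the work surface, if the arm or the gripper's body presses on something with over 40 N, if the wrist force passes 120 N, or if a joint passes its speed limit or range.

## Robot

A 6-joint arm with a two-finger parallel gripper is mounted at the origin on the work surface. World frame = base frame: x ahead of the robot, y to its left, z up, the work surface at z = 0. Lengths are in mm, angles in rad, forces in N, time in s.
With the tool pointing down it reaches from about 350 to 875 mm from the base axis. Payload 4.2 kg.
Tool frame: the origin (TCP) lies midway between the tips of the shut fingers; the grasp point (between the pads) lies 19 mm behind it; z points along the fingers, y is the line along which they close (so a half turn about z gives the same grasp; the last joint's range is limited). The gripper opens to 85 mm and grips with 20 to 120 N. Pads are 22 mm wide; open, the fingers measure 114 mm over their backs; the gripper's body (76 mm by 85 mm) begins 54 mm behind the grasp point. The pads swing forward as they close: fully open they stand 13 mm farther back than shut.
Start: joints at [-0.978, 0.385, 0.008, 0, -1.194, -0.259], TCP at [204.787, -590.476, 231.312] pointing down, gripper open.
Joint ranges: [-3.14, 3.14], [-1.21, 2.06], [-1.07, 1.41], [-3.16, 2.05], [-2.99, -0.16], [-3.1, 3.1]. Speed limits (rad/s): [2.79, 2.79, 3.14, 3.14, 3.14, 3.14].

## Interface

Orientations are given as a unit quaternion [x, y, z, w].
In Python, from station import * gives the robot as it stands.
- The arm moves only by the shell command python3 -m handwheel 'ROWS' [FORCE]. ROWS is JSON, a list of rows, each an object with "jaw": the closure, from 0 (fully open) to 1 (shut); "dp": the shift along the world's x, y, z normalised to -1 to 1, where 1 is 0.3 m, a list of three; "dr": the turn, a rotation vector about the world's x, y, z normalised to -1 to 1, where 1 is 0.5 rad, a list of three. In form: [{"jaw": jaw, "dp": [dx, dy, dz], "dr": [ax, ay, az]}, ...]. A call has 1 to 20 rows; each row is the pose to reach, as a shift and turn from the pose commanded when the call began; what a row does not reach only later rows make up. A row lasts 1/8 s, in which the tool goes at most 62.5 mm and 10.7 degrees, less where a joint would pass 70% of its speed; a pose out of reach is approached as far as the arm can. A call with a number of a shift or a turn outside -1 to 1 is refused whole. A call with a gripper value outside its range is refused whole. The fingers move at their own pace and stop on an object; FORCE is the grip in N (left out, the last holds). Time passes only in rows, so rows that repeat a pose let the fingers close. It gives the time, the measured TCP pose, the force, the opening and the grip force at its end, in the units of the state.
- get_obs(): the state, without advancing time (a new reading comes with each control period).
- capture(name): name is "side" or "top"; returns the picture (400x640x3 uint8, blue, green, red); there is no depth.
- camera_info(name): a dict with "vertical_fov" (degrees; the focal length in pixels is half the picture's height over the tangent of half this angle, whatever the lens; pixels are square), "cx", "cy" (the principal point, pixels), "dist_coeffs" ([k1, k2, p1, p2, k3] as OpenCV has them; the pictures are not rectified), "R" (3x3) and "t" (3): a world point X has camera coordinates R X + t. Camera axes: x right, y down, z forward; pixel columns grow to the right and rows downward; lengths in mm; the calibration is good to about 2 mm. A picture is of the moment at which its call begins. camera_info takes no time and is no camera call.
- sign_off(): hands the job in; it is judged then, once.
The state is a dict: "clock": time; "joint_pos": joint angles; "joint_velocities": joint speeds; "joint_efforts": joint torques, N m; "ee_pos": TCP position; "orientation": TCP orientation; "wrist_force": force on the tool from outside, world axes, zero at the start; "wrist_torque": the same for the moment, N m; "width": finger opening in mm; "finger_force": force on a finger pad.
Only numpy, scipy, OpenCV 4.12 (cv2) and the standard library are available. Lean on these libraries where they do the work, as an engineer would, in place of code of your own. Each camera call takes 0.05 s, during which the arm holds its last target. There are 200 camera calls.

## Working session

There is one attempt and no reset: what is moved stays moved. The work goes in short steps, Python scripts to look and compute and a shell command to move; the robot and the scene stay as the last step left them, time stands still between calls to the robot, and variables do not carry over. Pictures are saved under pics/ and viewed, at most 10 in all, crops included, and the job is handed in when it is done.

```bash
mkdir -p pics; python3 - <<'E'
from station import *
import cv2
for n in ("top","side"):
    im=capture(n); cv2.imwrite(f"pics/{n}0.png",im)
    c=camera_info(n); print(n,c)
print(get_obs())
E
```

```text
top {'vertical_fov': 43.33836053359411, 'cx': 313.4727851148894, 'cy': 207.64669587618252, 'dist_coeffs': array([0.01772974, 0.        , 0.        , 0.        , 0.        ]), 'R': array([[ 0.00276609, -0.9999325 , -0.01128437],
       [-0.99622435, -0.00177631, -0.08679796],
       [ 0.08677205,  0.01148185, -0.99616202]]), 't': array([   6.57257602,  494.22831061, 1544.0510245 ])}
side {'vertical_fov': 57.64903693424889, 'cx': 323.2048860566588, 'cy': 202.1796373039069, 'dist_coeffs': array([-0.05359799,  0.        ,  0.        ,  0.        ,  0.        ]), 'R': array([[-0.99189391, -0.12570479, -0.01856805],
       [-0.05772283,  0.57592451, -0.81546246],
       [ 0.11320133, -0.80778045, -0.57851205]]), 't': array([ 508.47646391,  143.14710977, 1046.70895313])}
{'clock': 0.1, 'joint_pos': array([-9.78376986e-01,  3.85443136e-01,  6.77097269e-03, -4.20581332e-04,
       -1.19399274e+00, -2.58616471e-01]), 'joint_velocities': array([-0.00080972, -0.00350674,  0.00265662,  0.00064862, -0.00146731,
        0.00054352]), 'joint_efforts': array([-7.72753847e-04, -3.93320310e+01,  1.88927543e+01,  4.19788510e+00,
       -2.60494249e-03,  7.08824743e-06]), 'ee_pos': array([ 204.62804964, -590.00584825,  230.35847691]), 'orientation': array([-1.66051086e-01,  9.86116690e-01,  9.31660731e-04, -2.07632807e-04]), 'wrist_force': array([ 0.04704804,  0.57696502, -0.10477383]), 'wrist_torque': array([ 0.06305852, -0.06016915, -0.01229058]), 'finger_force': 0.0, 'width': 85.54798567754209}
```

View pics/top0.png

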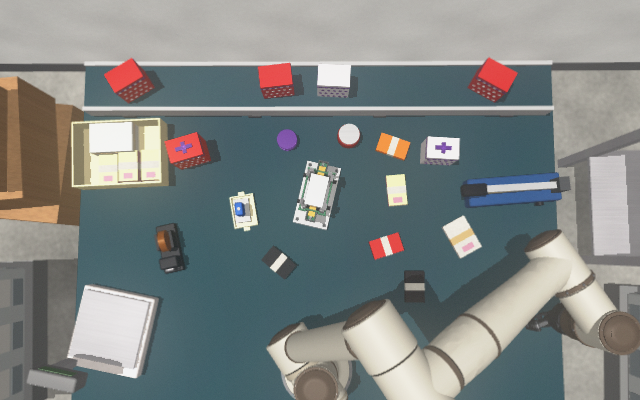

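View pics/side0.png

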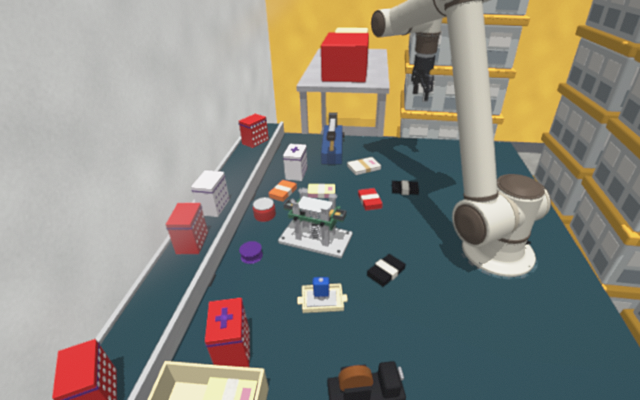

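The top view shows lemon/cream candidates at (397,190), (462,236, larger with a tan band) and cards in the left tray. The magazine is at (317,194), the pusher in its rest at (242,211). I'll enlarge to confirm.

```bash
cat > h.py <<'E'
import numpy as np, cv2
from station import *
def cam(n):
    c=camera_info(n); f=200/np.tan(np.radians(c["vertical_fov"])/2)
    return np.array([[f,0,c["cx"]],[0,f,c["cy"]],[0,0,1]]),c["dist_coeffs"],np.array(c["R"]),np.array(c["t"])
def p2w(n,uv,z):
    K,d,R,t=cam(n); q=cv2.undistortPoints(np.array(uv,float).reshape(-1,1,2),K,d)[:,0]
    r=np.c_[q,np.ones(len(q))]@R; o=-R.T@t
    return o+r*((z-o[2])/r[:,2])[:,None]
def w2p(n,X):
    K,d,R,t=cam(n); return cv2.projectPoints(np.array(X,float).reshape(-1,1,3),cv2.Rodrigues(R)[0],t,K,d)[0][:,0]
E
python3 - <<'E'
from h import *
im=cv2.imread("pics/top0.png")
cv2.imwrite("pics/crop1.png",cv2.resize(im[155:245,215:345],None,fx=6,fy=6,interpolation=cv2.INTER_CUBIC))
cv2.imwrite("pics/crop2.png",cv2.resize(im[165:265,375:490],None,fx=5,fy=5,interpolation=cv2.INTER_CUBIC))
print(p2w("top",[[397,190],[462,236],],20), p2w("top",[[317,190]],130),p2w("top",[[242,211]],14))
E
```

```text
[[ 549.99265269 -252.36443643   20.        ]
 [ 407.41996385 -450.45321799   20.        ]] [[536.19445943  -3.64909477 130.        ]] [[483.9426195  231.28762175  14.        ]]
```

View pics/crop1.png

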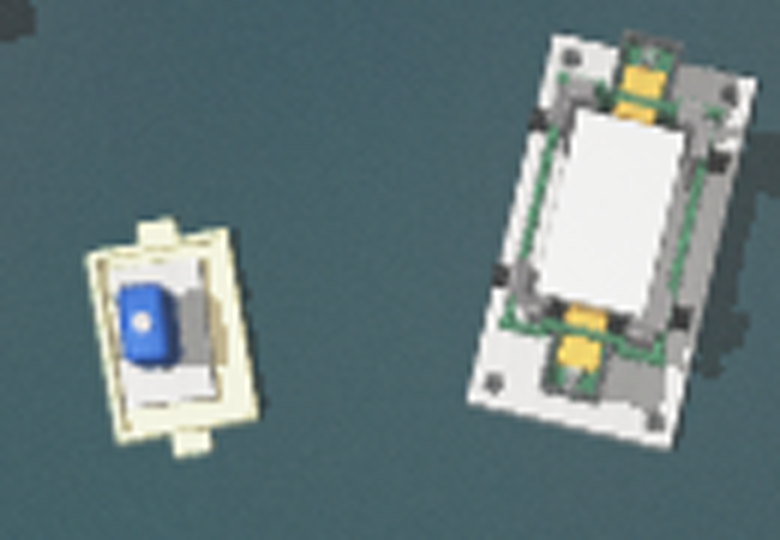

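View pics/crop2.png

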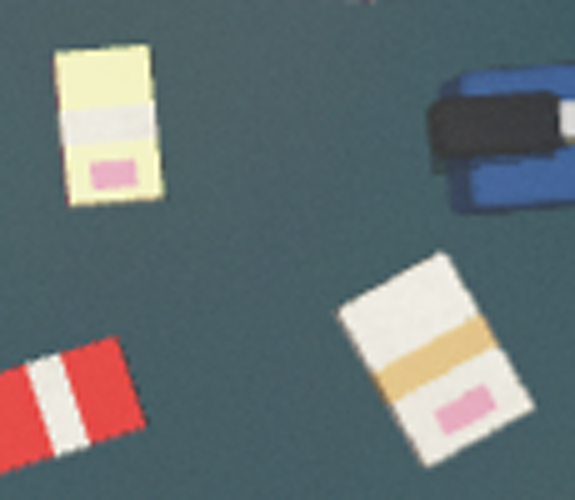

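The block at (397,190) is the bundle: lemon top, white band, 58x95 format. The one at (462,236) is bigger and whiter with a tan band, so it is white_cards. Now I'll measure the poses by fitting rectangles.

```bash
cat >> h.py <<'E'
from scipy.optimize import least_squares
def fit(n,uv,lx,ly,z,th0=0):
    """x,y,yaw of rectangle lx x ly at height z from 4 corner pixels in cyclic order (long side first irrelevant)"""
    P=p2w(n,uv,z)[:,:2]; best=None
    c=np.array([[1,1],[1,-1],[-1,-1],[-1,1]])*[lx/2,ly/2]
    for k in range(4):
        Q=np.roll(P,k,0)
        for S in (c,c[::-1]):
            def r(p):
                C,s=np.cos(p[2]),np.sin(p[2]); return (S@np.array([[C,s],[-s,C]])+p[:2]-Q).ravel()
            s=least_squares(r,[*P.mean(0),th0])
            if best is None or s.cost<best.cost-1e-6: best=s
    yaw=(best.x[2]+np.pi/2)%np.pi-np.pi/2
    e=np.linalg.norm(P-np.roll(P,-1,0),axis=1)
    return np.round([best.x[0],best.x[1]],1),round(yaw,4),"rms",round(np.sqrt(best.cost*2/8),1),"edges",np.round(e,1)
def seg(im,lo,hi,roi):
    x0,y0,x1,y1=roi
    m=cv2.inRange(cv2.cvtColor(im[y0:y1,x0:x1],cv2.COLOR_BGR2HSV),lo,hi)
    return m
E
python3 - <<'E'
from h import *
cr=lambda p,s,o:(np.array(p,float)+.5)/s-.5+o
print("bundle",fit("top",cr([[56,51],[149,45],[164,197],[70,207]],5,[375,165]),95,58,20))
print("mag",fit("top",cr([[553,34],[758,77],[672,450],[467,402]],6,[215,155]),200,110,12))
print("plate",fit("top",cr([[582,107],[687,133],[650,315],[546,290]],6,[215,155]),92,54,130))
print("rest",fit("top",cr([[84,253],[227,227],[261,418],[118,446]],6,[215,155]),100,74,14))
print("foot",fit("top",cr([[105,265],[203,257],[216,398],[130,405]],6,[215,155]),74,48,14))
print("handle",fit("top",cr([[119,288],[166,285],[178,362],[128,366]],6,[215,155]),40,24,78))
E
```

```text
bundle (array([ 551.4, -251. ]), np.float64(0.0832), 'rms', np.float64(0.8), 'edges', array([58.1, 95.7, 58.7, 98.2]))
mag (array([536.3,  -2.2]), np.float64(-0.2231), 'rms', np.float64(0.5), 'edges', array([110.1, 201. , 109.5, 198.8]))
plate (array([536.9,  -4.5]), np.float64(-0.2055), 'rms', np.float64(1.1), 'edges', array([52.5, 90.4, 51.6, 90.9]))
rest (array([485.4, 227.1]), np.float64(0.1893), 'rms', np.float64(1.0), 'edges', array([ 75.9, 101.7,  75.6, 102.7]))
foot (array([487.8, 231.9]), np.float64(0.1296), 'rms', np.float64(1.5), 'edges', array([51.4, 74.2, 44.9, 74.6]))
handle (array([485.5, 229.9]), np.float64(0.1292), 'rms', np.float64(0.7), 'edges', array([23.6, 39.2, 25.1, 39.5]))
```

```bash
python3 -m handwheel '[{"jaw":0,"dp":[0.3,0.3,-0.1],"dr":[0,0,-0.2]},{"jaw":0,"dp":[1,1,-0.3],"dr":[0,0,-0.501]},{"jaw":0,"dp":[1,1,-0.3],"dr":[0,0,-0.501]},{"jaw":0,"dp":[1,1,-0.3],"dr":[0,0,-0.501]},{"jaw":0,"dp":[1,1,-0.3],"dr":[0,0,-0.501]},{"jaw":0,"dp":[1,1,-0.3],"dr":[0,0,-0.501]},{"jaw":0,"dp":[1,1,-0.3],"dr":[0,0,-0.501]},{"jaw":0,"dp":[1,1,-0.3],"dr":[0,0,-0.501]},{"jaw":0,"dp":[1,1,-0.3],"dr":[0,0,-0.501]}]' 40
```

```text
clock: 1.23
ee_pos: [504.5, -290.3, 140.9]
orientation: [-0.042, 0.999, 0.0, -0.001]
wrist_force: [-0.8, -0.2, 0.4]
width: 85.2
finger_force: 0.0
```

```bash
python3 -m handwheel '[{"jaw":0,"dp":[0.155,0.132,-0.15],"dr":[0,0,0]},{"jaw":0,"dp":[0.155,0.132,-0.3],"dr":[0,0,0]},{"jaw":0,"dp":[0.155,0.132,-0.42],"dr":[0,0,0]},{"jaw":0,"dp":[0.155,0.132,-0.467],"dr":[0,0,0]},{"jaw":0,"dp":[0.155,0.132,-0.467],"dr":[0,0,0]},{"jaw":1,"dp":[0.155,0.132,-0.467],"dr":[0,0,0]},{"jaw":1,"dp":[0.155,0.132,-0.467],"dr":[0,0,0]},{"jaw":1,"dp":[0.155,0.132,-0.467],"dr":[0,0,0]},{"jaw":1,"dp":[0.155,0.132,-0.467],"dr":[0,0,0]},{"jaw":1,"dp":[0.155,0.132,-0.467],"dr":[0,0,0]},{"jaw":1,"dp":[0.155,0.132,-0.467],"dr":[0,0,0]}]' 40
```

```text
clock: 2.6
ee_pos: [552.6, -251.4, 3.4]
orientation: [-0.042, 0.999, -0.001, 0.002]
wrist_force: [-1.2, 0.4, 4.9]
width: 57.1
finger_force: 44.5
```

```bash
python3 -m handwheel '[{"jaw":1,"dp":[0,0,0.1],"dr":[0,0,0]},{"jaw":1,"dp":[0,0,0.3],"dr":[0,0,0]},{"jaw":1,"dp":[0,0,0.5],"dr":[0,0,0]},{"jaw":1,"dp":[-0.01,0.1,0.633],"dr":[0,0,-0.1]},{"jaw":1,"dp":[-0.02,0.27,0.633],"dr":[0,0,-0.3]},{"jaw":1,"dp":[-0.03,0.45,0.633],"dr":[0,0,-0.45]},{"jaw":1,"dp":[-0.04,0.63,0.633],"dr":[0,0,-0.6]},{"jaw":1,"dp":[-0.05,0.75,0.633],"dr":[0,0,-0.612]},{"jaw":1,"dp":[-0.05,0.825,0.633],"dr":[0,0,-0.612]},{"jaw":1,"dp":[-0.05,0.825,0.633],"dr":[0,0,-0.612]},{"jaw":1,"dp":[-0.05,0.825,0.633],"dr":[0,0,-0.612]},{"jaw":1,"dp":[-0.05,0.825,0.633],"dr":[0,0,-0.612]}]' 40
python3 - <<'E'
from h import *
for n in ("top","side"):cv2.imwrite(f"pics/{n}1.png",capture(n))
o=get_obs();print(o["ee_pos"],o["orientation"])
a=cv2.imread("pics/side1.png")
b=w2p("side",[[536,-3,160]])[0].astype(int);print(b)
t=cv2.imread("pics/top1.png")
A=cv2.resize(a[b[1]-60:b[1]+60,b[0]-66:b[0]+66],None,fx=5,fy=5,interpolation=cv2.INTER_CUBIC)
B=cv2.resize(t[145:245,275:357],None,fx=5,fy=5,interpolation=cv2.INTER_CUBIC)
cv2.imwrite("pics/s1c.png",A);cv2.imwrite("pics/t1c.png",B)
E
```

```text
clock: 4.1
ee_pos: [536.2, -4.2, 191.1]
orientation: [0.112, 0.994, 0.0, -0.0]
wrist_force: [0.2, -0.5, -1.6]
width: 56.7
finger_force: 43.7
[536.21870471  -4.14815944 191.03381264] [ 1.11763311e-01  9.93734849e-01 -3.76860887e-05 -1.02824813e-04]
[313 195]
```

View pics/s1c.png

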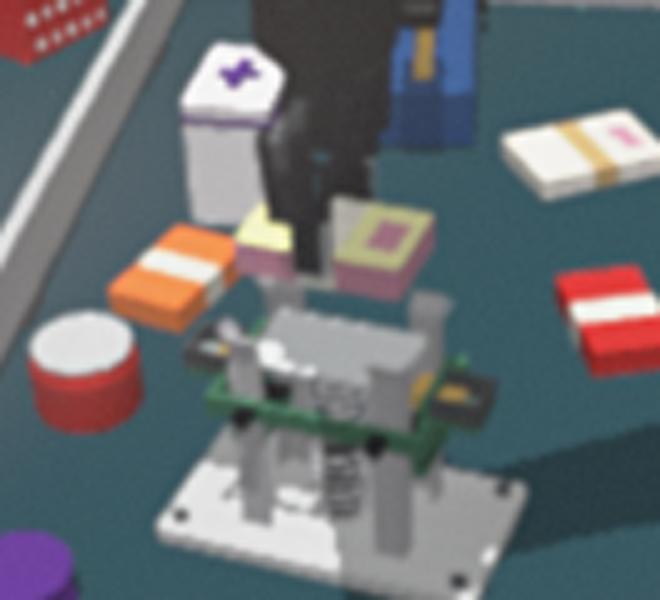

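The side view shows the block hanging level over the magazine, its right end at crop (400,280) and the angle tops at (232,325), (390,368) and (432,297). I'll overlay predicted outlines in both views.

```bash
cat >> h.py <<'E'
def rect(x,y,yaw,lx,ly,z):
    c=np.array([[1,1],[1,-1],[-1,-1],[-1,1]])*[lx/2,ly/2]; C,s=np.cos(yaw),np.sin(yaw)
    return np.c_[c@np.array([[C,s],[-s,C]])+[x,y],np.full(4,z)]
def over(n,im,R,x0,y0,w,h,s):
    o=cv2.resize(im[y0:y0+h,x0:x0+w],None,fx=s,fy=s,interpolation=cv2.INTER_CUBIC)
    for r,c in R:
        p=((w2p(n,r)-[x0,y0]+.5)*s-.5).round().astype(int); cv2.polylines(o,[p.reshape(-1,1,2)],True,c,1)
    return o
E
python3 - <<'E'
from h import *
m=(536.3,-2.2,-.223); b=(536.2,-4.2,-.224)
R=[(rect(*m,200,110,12),(0,0,255)),(rect(*m,98.5,61.5,152),(255,0,255)),(rect(*b,95,58,187.6),(255,255,0)),(rect(*b,95,58,207.6),(0,255,0))]
A=over("side",cv2.imread("pics/side1.png"),R,265,170,95,95,6)
B=over("top",cv2.imread("pics/top0.png"),R[:2],287,150,38*1+20,95,6)[:, :]
A=A[:570];B=B[:570,:228+0]
B=over("top",cv2.imread("pics/top0.png"),R[:2],287,152,60,82,4)
B=cv2.copyMakeBorder(B,0,A.shape[0]-B.shape[0],0,0,0)[:, :230]
cv2.imwrite("pics/ov1.png",np.hstack([A,B])); print(np.hstack([A,B]).shape)
E
```

```text
(570, 800, 3)
```

View pics/ov1.png

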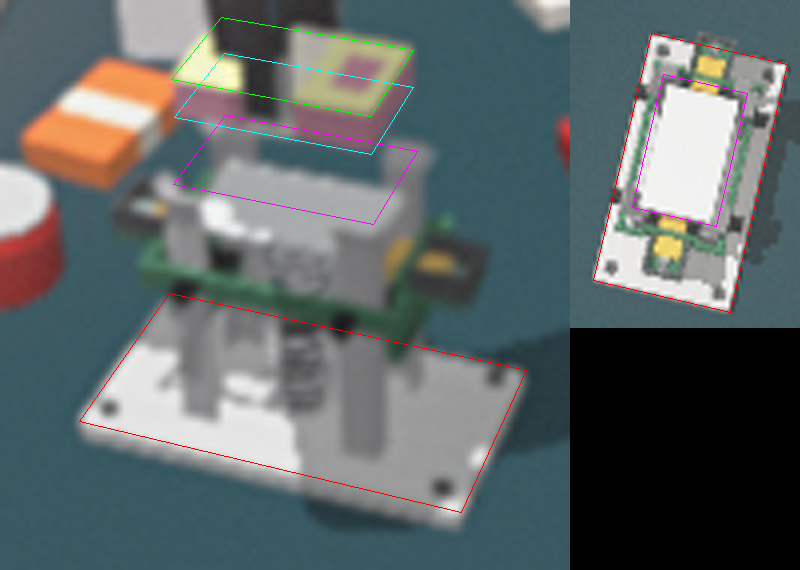

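The overlay matches: base edges coincide and the block is where the TCP says. The opening outline (corners (174,184), (374,223), (417,151)) sits symmetrically inside the angles. One precise check of the plate by segmentation.

```bash
python3 - <<'E'
from h import *
im=cv2.imread("pics/top0.png"); x0,y0=285,150
for th in (215,225,235):
    g=cv2.resize(cv2.cvtColor(im[150:240,285:350],cv2.COLOR_BGR2GRAY),None,fx=8,fy=8,interpolation=cv2.INTER_CUBIC)
    m=cv2.morphologyEx((g>th).astype(np.uint8),cv2.MORPH_OPEN,np.ones((24,24)))
    n,l,s,c=cv2.connectedComponentsWithStats(m)
    k=l[int((190.5-150)*8),int((317.5-285)*8)]
    if k==0: continue
    ct=max(cv2.findContours((l==k).astype(np.uint8),0,1)[0],key=cv2.contourArea)
    r=cv2.boxPoints(cv2.minAreaRect(ct)); print(th,s[k],fit("top",(r+.5)/8-.5+[x0,y0],92,54,130))
E
```

```text
215 [  158   195   191   260 36344] (array([536.9,   0.6]), np.float64(-0.2283), 'rms', np.float64(1.7), 'edges', array([91.5, 59.1, 91.4, 58.8]))
225 [  164   196   184   258 34601] (array([536.5,  -0.8]), np.float64(-0.2283), 'rms', np.float64(0.6), 'edges', array([90.7, 55.1, 90.6, 54.8]))
235 [  164   197   179   257 33274] (array([536.2,  -1.5]), np.float64(-0.2279), 'rms', np.float64(0.9), 'edges', array([89.9, 52.8, 89.7, 52.5]))
```

```bash
python3 -m handwheel '[{"jaw":1,"dp":[0.005,0.007,-0.05],"dr":[0,0,0]},{"jaw":1,"dp":[0.005,0.007,-0.1],"dr":[0,0,0]},{"jaw":1,"dp":[0.005,0.007,-0.115],"dr":[0,0,0]},{"jaw":1,"dp":[0.005,0.007,-0.13],"dr":[0,0,0]},{"jaw":1,"dp":[0.005,0.007,-0.145],"dr":[0,0,0]},{"jaw":1,"dp":[0.005,0.007,-0.16],"dr":[0,0,0]},{"jaw":1,"dp":[0.005,0.007,-0.16],"dr":[0,0,0]}]' 40
```

```text
clock: 5.08
ee_pos: [537.6, -1.3, 142.9]
orientation: [0.111, 0.994, -0.0, -0.0]
wrist_force: [-0.4, 0.5, -1.3]
width: 57.0
finger_force: 43.7
```

```bash
python3 -m handwheel '[{"jaw":1,"dp":[0,0,-0.01],"dr":[0,0,0]},{"jaw":1,"dp":[0,0,-0.02],"dr":[0,0,0]},{"jaw":1,"dp":[0,0,-0.028],"dr":[0,0,0]},{"jaw":1,"dp":[0,0,-0.028],"dr":[0,0,0]}]' 40
```

```text
clock: 5.58
ee_pos: [537.6, -1.3, 134.4]
orientation: [0.111, 0.994, -0.0, -0.0]
wrist_force: [-0.4, -0.5, -1.0]
width: 57.1
finger_force: 43.7
```

```bash
python3 -m handwheel '[{"jaw":0,"dp":[0,0,0],"dr":[0,0,0]},{"jaw":0,"dp":[0,0,0],"dr":[0,0,0]},{"jaw":0,"dp":[0,0,0],"dr":[0,0,0]},{"jaw":0,"dp":[0,0,0],"dr":[0,0,0]},{"jaw":0,"dp":[0,0,0.05],"dr":[0,0,0]},{"jaw":0,"dp":[0,0,0.2],"dr":[0,0,0]},{"jaw":0,"dp":[0,0,0.37],"dr":[0,0,0]},{"jaw":0,"dp":[0,0.3,0.37],"dr":[0,0,0]},{"jaw":0,"dp":[-0.17,0.5,0.37],"dr":[0,0,0.2]},{"jaw":0,"dp":[-0.17,0.77,0.37],"dr":[0,0,0.5]},{"jaw":0,"dp":[-0.17,0.77,0.37],"dr":[0,0,0.7]},{"jaw":0,"dp":[-0.17,0.77,0.37],"dr":[0,0,0.7]},{"jaw":0,"dp":[-0.17,0.77,0.37],"dr":[0,0,0.7]},{"jaw":0,"dp":[-0.17,0.77,0.37],"dr":[0,0,0.7]}]' 40
python3 - <<'E'
from h import *
for n in ("top","side"):cv2.imwrite(f"pics/{n}2.png",capture(n))
t=cv2.imread("pics/top2.png");s=cv2.imread("pics/side2.png")
m=(536.4,-1.8,-.225)
A=over("top",t,[(rect(*m,95,58,150),(255,0,255))],280,150,70,90,6)
B=over("side",s,[(rect(*m,95,58,150),(255,0,255)),(rect(*m,95,58,130),(255,0,0))],280,190,63,90,6)
cv2.imwrite("pics/ov2.png",np.hstack([A,B])); print((np.hstack([A,B])).shape)
E
```

```text
clock: 7.32
ee_pos: [487.0, 228.7, 246.2]
orientation: [-0.063, 0.998, 0.0, 0.0]
wrist_force: [0.9, -0.4, -0.6]
width: 85.3
finger_force: 0.0
(540, 798, 3)
```

View pics/ov2.png

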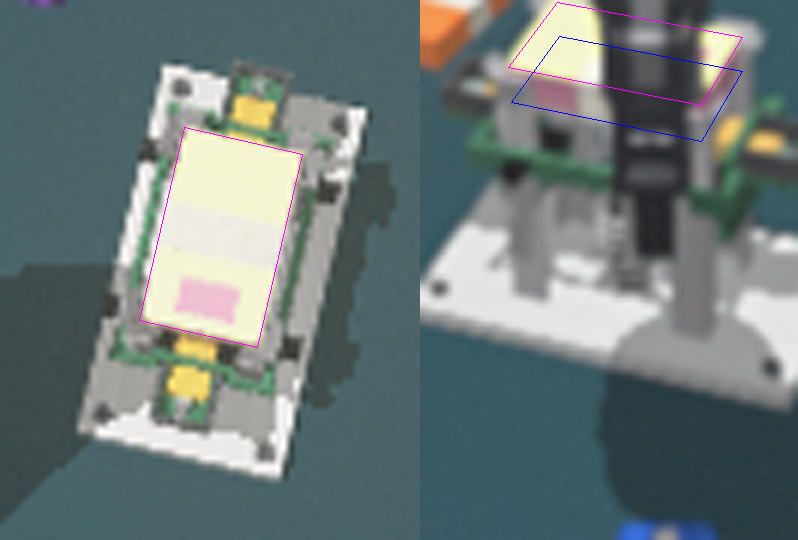

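The block lies flat on the plate: in the top view the lemon top fills the predicted outline ((184,127) to (257,347)), level in the side view. Next I grasp the pusher by its handle.

```bash
python3 -m handwheel '[{"jaw":0,"dp":[-0.005,0.004,-0.2],"dr":[0,0,0]},{"jaw":0,"dp":[-0.005,0.004,-0.4],"dr":[0,0,0]},{"jaw":0,"dp":[-0.005,0.004,-0.56],"dr":[0,0,0]},{"jaw":0,"dp":[-0.005,0.004,-0.67],"dr":[0,0,0]},{"jaw":0,"dp":[-0.005,0.004,-0.67],"dr":[0,0,0]},{"jaw":1,"dp":[-0.005,0.004,-0.67],"dr":[0,0,0]},{"jaw":1,"dp":[-0.005,0.004,-0.67],"dr":[0,0,0]},{"jaw":1,"dp":[-0.005,0.004,-0.67],"dr":[0,0,0]},{"jaw":1,"dp":[-0.005,0.004,-0.67],"dr":[0,0,0]},{"jaw":1,"dp":[-0.005,0.004,-0.67],"dr":[0,0,0]},{"jaw":1,"dp":[-0.005,0.004,-0.67],"dr":[0,0,0]},{"jaw":1,"dp":[-0.005,0.004,-0.67],"dr":[0,0,0]}]' 80
```

```text
clock: 8.93
ee_pos: [486.1, 231.7, 46.0]
orientation: [-0.064, 0.998, 0.001, 0.001]
wrist_force: [-1.7, 0.5, 5.9]
width: 22.8
finger_force: 78.6
```

```bash
python3 -m handwheel '[{"jaw":1,"dp":[0,0,0.05],"dr":[0,0,0]},{"jaw":1,"dp":[0,0,0.25],"dr":[0,0,0]},{"jaw":1,"dp":[0,0,0.45],"dr":[0,0,0]},{"jaw":1,"dp":[0.02,-0.1,0.63],"dr":[0,0,-0.1]},{"jaw":1,"dp":[0.06,-0.28,0.63],"dr":[0,0,-0.3]},{"jaw":1,"dp":[0.1,-0.46,0.63],"dr":[0,0,-0.5]},{"jaw":1,"dp":[0.14,-0.64,0.63],"dr":[0,0,-0.65]},{"jaw":1,"dp":[0.17,-0.74,0.63],"dr":[0,0,-0.706]},{"jaw":1,"dp":[0.17,-0.776,0.63],"dr":[0,0,-0.706]},{"jaw":1,"dp":[0.17,-0.776,0.63],"dr":[0,0,-0.706]},{"jaw":1,"dp":[0.17,-0.776,0.63],"dr":[0,0,-0.706]},{"jaw":1,"dp":[0.17,-0.776,0.63],"dr":[0,0,-0.706]}]' 80
python3 - <<'E'
from h import *
for n in ("top","side"):cv2.imwrite(f"pics/{n}3.png",capture(n))
o=get_obs();e=o["ee_pos"];print(e,o["orientation"],o["wrist_force"])
s=cv2.imread("pics/side3.png");yaw=-.225;u=e[2]-42
R=[(rect(e[0],e[1],yaw,74,48,u),(255,255,0)),(rect(e[0],e[1],yaw,74,48,u+10),(0,255,0)),(rect(e[0],e[1],yaw,40,24,u+24),(0,0,255)),(rect(536.4,-1.8,yaw,74,48,150),(255,0,255))]
cv2.imwrite("pics/ov3.png",over("side",s,R,260,140,110,90,7))
E
```

```text
clock: 10.42
ee_pos: [536.1, -0.8, 233.8]
orientation: [0.112, 0.994, 0.0, -0.0]
wrist_force: [-0.2, 0.3, -2.9]
width: 23.1
finger_force: 79.6
[536.19466732  -1.08384302 233.75569912] [ 1.11952647e-01  9.93713542e-01  3.72353677e-05 -2.01091477e-05] [-0.43223204 -0.07011435 -3.08471439]
```

View pics/ov3.png

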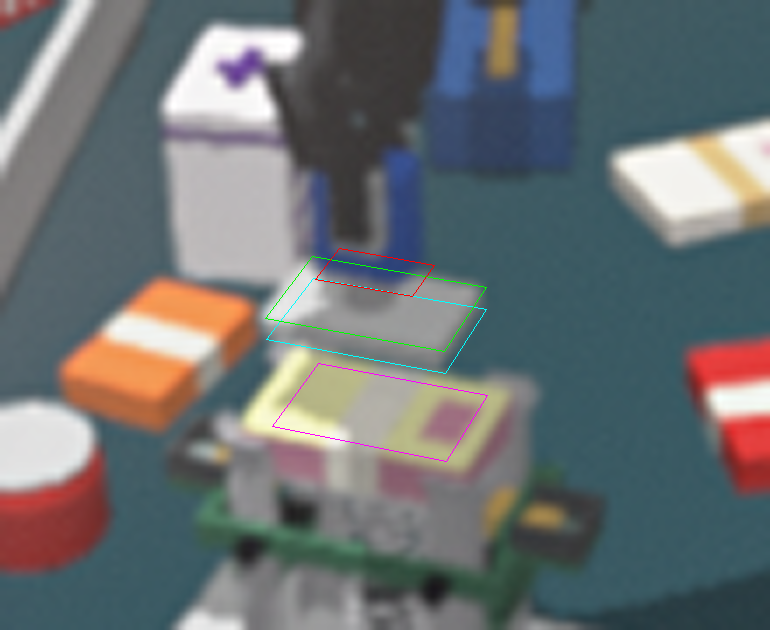

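The side view shows the foot level over the block at crop (375,310), agreeing with the outline from the TCP. I'll descend to just above the block.

```bash
python3 -m handwheel '[{"jaw":1,"dp":[0.001,-0.003,-0.06],"dr":[0,0,0]},{"jaw":1,"dp":[0.001,-0.003,-0.11],"dr":[0,0,0]},{"jaw":1,"dp":[0.001,-0.003,-0.13],"dr":[0,0,0]},{"jaw":1,"dp":[0.001,-0.003,-0.135],"dr":[0,0,0]},{"jaw":1,"dp":[0.001,-0.003,-0.14],"dr":[0,0,0]},{"jaw":1,"dp":[0.001,-0.003,-0.145],"dr":[0,0,0]},{"jaw":1,"dp":[0.001,-0.003,-0.15],"dr":[0,0,0]},{"jaw":1,"dp":[0.001,-0.003,-0.15],"dr":[0,0,0]}]' 80
```

```text
clock: 11.52
ee_pos: [537.0, -2.8, 189.4]
orientation: [0.113, 0.994, 0.0, 0.001]
wrist_force: [-0.3, -0.0, 0.7]
width: 23.3
finger_force: 80.0
```

```bash
python3 -m handwheel '[{"jaw":1,"dp":[0,0.001,-0.005],"dr":[0,0,0]},{"jaw":1,"dp":[0,0.002,-0.01],"dr":[0,0,0]},{"jaw":1,"dp":[0,0.002,-0.015],"dr":[0,0,0]},{"jaw":1,"dp":[0,0.002,-0.02],"dr":[0,0,0]},{"jaw":1,"dp":[0,0.002,-0.02],"dr":[0,0,0]}]' 80
```

```text
clock: 12.15
ee_pos: [536.9, -2.3, 182.8]
orientation: [0.113, 0.994, -0.0, 0.0]
wrist_force: [-0.1, -2.5, 1.3]
width: 23.1
finger_force: 80.4
```

```bash
python3 -m handwheel '[{"jaw":1,"dp":[0,0,-0.005],"dr":[0,0,0]},{"jaw":1,"dp":[0,0,-0.01],"dr":[0,0,0]},{"jaw":1,"dp":[0,0,-0.015],"dr":[0,0,0]},{"jaw":1,"dp":[0,0,-0.015],"dr":[0,0,0]}]' 80
```

```text
clock: 12.65
ee_pos: [536.8, -2.2, 178.3]
orientation: [0.113, 0.994, 0.0, 0.0]
wrist_force: [0.6, -3.5, 2.9]
width: 23.1
finger_force: 80.6
```

```bash
python3 -m handwheel '[{"jaw":1,"dp":[0,-0.002,-0.005],"dr":[0,0,0]},{"jaw":1,"dp":[0,-0.002,-0.01],"dr":[0,0,0]},{"jaw":1,"dp":[0,-0.002,-0.015],"dr":[0,0,0]},{"jaw":1,"dp":[0,-0.002,-0.015],"dr":[0,0,0]}]' 80
```

```text
clock: 13.15
ee_pos: [536.9, -2.3, 174.7]
orientation: [0.112, 0.994, 0.0, 0.001]
wrist_force: [-0.9, -1.2, 7.2]
width: 22.9
finger_force: 81.1
```

```bash
python3 -m handwheel '[{"jaw":1,"dp":[0,0,-0.005],"dr":[0,0,0]},{"jaw":1,"dp":[0,0,-0.01],"dr":[0,0,0]},{"jaw":1,"dp":[0,0,-0.015],"dr":[0,0,0]},{"jaw":1,"dp":[0,0,-0.015],"dr":[0,0,0]}]' 80
```

```text
clock: 13.65
ee_pos: [536.9, -2.4, 170.1]
orientation: [0.113, 0.994, 0.0, 0.001]
wrist_force: [0.8, -1.9, 5.2]
width: 23.1
finger_force: 80.9
```

```bash
python3 -m handwheel '[{"jaw":1,"dp":[0,0,-0.005],"dr":[0,0,0]},{"jaw":1,"dp":[0,0,-0.01],"dr":[0,0,0]},{"jaw":1,"dp":[0,0,-0.015],"dr":[0,0,0]},{"jaw":1,"dp":[0,0,-0.015],"dr":[0,0,0]}]' 80
```

```text
clock: 14.15
ee_pos: [536.9, -2.3, 165.3]
orientation: [0.113, 0.994, 0.0, 0.001]
wrist_force: [0.3, -1.8, 4.9]
width: 23.2
finger_force: 80.9
```

```bash
python3 -m handwheel '[{"jaw":1,"dp":[0,0,-0.005],"dr":[0,0,0]},{"jaw":1,"dp":[0,0,-0.01],"dr":[0,0,0]},{"jaw":1,"dp":[0,0,-0.015],"dr":[0,0,0]},{"jaw":1,"dp":[0,0,-0.015],"dr":[0,0,0]}]' 80
```

```text
clock: 14.65
ee_pos: [536.9, -2.3, 161.0]
orientation: [0.112, 0.994, 0.0, 0.001]
wrist_force: [0.0, -1.3, 5.8]
width: 22.9
finger_force: 80.9
```

```bash
python3 -m handwheel '[{"jaw":1,"dp":[0,0,-0.002],"dr":[0,0,0]},{"jaw":1,"dp":[0,0,-0.004],"dr":[0,0,0]},{"jaw":1,"dp":[0,0,-0.005],"dr":[0,0,0]},{"jaw":1,"dp":[0,0,-0.005],"dr":[0,0,0]}]' 80
```

```text
clock: 15.15
ee_pos: [537.0, -2.3, 159.8]
orientation: [0.112, 0.994, 0.0, 0.001]
wrist_force: [-1.2, -0.9, 7.6]
width: 23.1
finger_force: 80.9
```

```bash
python3 -c "
from station import *
o=get_obs();print(o['ee_pos'],o['wrist_force'],o['wrist_torque'])"
```

```text
[536.95521968  -2.32580768 159.76720143] [-1.17013279 -0.92845863  7.63019953] [-0.45333974  0.26442309 -0.02703122]
```

```bash
python3 -m handwheel '[{"jaw":1,"dp":[0,0,-0.002],"dr":[0,0,0]},{"jaw":1,"dp":[0,0,-0.004],"dr":[0,0,0]},{"jaw":1,"dp":[0,0,-0.005],"dr":[0,0,0]},{"jaw":1,"dp":[0,0,-0.005],"dr":[0,0,0]}]' 80
```

```text
clock: 15.65
ee_pos: [537.0, -2.3, 158.3]
orientation: [0.112, 0.994, 0.0, 0.001]
wrist_force: [-0.7, -1.4, 8.3]
width: 22.9
finger_force: 81.0
```

```bash
python3 -m handwheel '[{"jaw":1,"dp":[0,0,-0.002],"dr":[0,0,0]},{"jaw":1,"dp":[0,0,-0.004],"dr":[0,0,0]},{"jaw":1,"dp":[0,0,-0.005],"dr":[0,0,0]},{"jaw":1,"dp":[0,0,-0.005],"dr":[0,0,0]}]' 80
```

```text
clock: 16.15
ee_pos: [537.0, -2.3, 156.9]
orientation: [0.112, 0.994, 0.0, 0.001]
wrist_force: [-1.2, -0.8, 8.2]
width: 23.0
finger_force: 81.0
```

```bash
python3 -m handwheel '[{"jaw":1,"dp":[0,0,-0.002],"dr":[0,0,0]},{"jaw":1,"dp":[0,0,-0.004],"dr":[0,0,0]},{"jaw":1,"dp":[0,0,-0.005],"dr":[0,0,0]},{"jaw":1,"dp":[0,0,-0.005],"dr":[0,0,0]}]' 80
```

```text
clock: 16.65
ee_pos: [537.0, -2.4, 155.4]
orientation: [0.112, 0.994, 0.0, 0.001]
wrist_force: [-0.7, -2.2, 8.2]
width: 22.6
finger_force: 81.0
```

```bash
python3 -m handwheel '[{"jaw":1,"dp":[0,0,-0.002],"dr":[0,0,0]},{"jaw":1,"dp":[0,0,-0.004],"dr":[0,0,0]},{"jaw":1,"dp":[0,0,-0.005],"dr":[0,0,0]},{"jaw":1,"dp":[0,0,-0.005],"dr":[0,0,0]}]' 80
```

```text
clock: 17.15
ee_pos: [537.0, -2.3, 154.0]
orientation: [0.112, 0.994, 0.0, 0.001]
wrist_force: [-0.9, -1.0, 9.1]
width: 23.0
finger_force: 81.1
```

```bash
python3 -m handwheel '[{"jaw":1,"dp":[0,0,-0.002],"dr":[0,0,0]},{"jaw":1,"dp":[0,0,-0.004],"dr":[0,0,0]},{"jaw":1,"dp":[0,0,-0.005],"dr":[0,0,0]},{"jaw":1,"dp":[0,0,-0.005],"dr":[0,0,0]}]' 80
```

```text
clock: 17.65
ee_pos: [537.0, -2.3, 152.5]
orientation: [0.112, 0.994, 0.0, 0.001]
wrist_force: [-1.1, -1.2, 8.9]
width: 22.9
finger_force: 81.1
```

```bash
python3 -m handwheel '[{"jaw":1,"dp":[0,0,-0.002],"dr":[0,0,0]},{"jaw":1,"dp":[0,0,-0.004],"dr":[0,0,0]},{"jaw":1,"dp":[0,0,-0.005],"dr":[0,0,0]},{"jaw":1,"dp":[0,0,-0.005],"dr":[0,0,0]}]' 80
```

```text
clock: 18.15
ee_pos: [537.0, -2.4, 151.1]
orientation: [0.112, 0.994, 0.0, 0.001]
wrist_force: [-1.4, -1.3, 9.8]
width: 22.7
finger_force: 81.1
```

```bash
python3 -m handwheel '[{"jaw":1,"dp":[0,0,-0.002],"dr":[0,0,0]},{"jaw":1,"dp":[0,0,-0.004],"dr":[0,0,0]},{"jaw":1,"dp":[0,0,-0.005],"dr":[0,0,0]},{"jaw":1,"dp":[0,0,-0.005],"dr":[0,0,0]}]' 80
```

```text
clock: 18.65
ee_pos: [537.0, -2.4, 149.6]
orientation: [0.112, 0.994, 0.0, 0.001]
wrist_force: [-1.7, -1.3, 10.0]
width: 23.2
finger_force: 81.2
```

```bash
python3 -m handwheel '[{"jaw":1,"dp":[0,0,-0.002],"dr":[0,0,0]},{"jaw":1,"dp":[0,0,-0.004],"dr":[0,0,0]},{"jaw":1,"dp":[0,0,-0.005],"dr":[0,0,0]},{"jaw":1,"dp":[0,0,-0.005],"dr":[0,0,0]}]' 80
```

```text
clock: 19.15
ee_pos: [537.0, -2.3, 147.9]
orientation: [0.112, 0.994, 0.0, 0.001]
wrist_force: [-1.2, -0.6, 8.8]
width: 22.8
finger_force: 81.2
```

```bash
python3 -m handwheel '[{"jaw":1,"dp":[0,0,-0.001],"dr":[0,0,0]},{"jaw":1,"dp":[0,0,-0.003],"dr":[0,0,0]},{"jaw":1,"dp":[0,0,-0.004],"dr":[0,0,0]},{"jaw":1,"dp":[0,0,-0.004],"dr":[0,0,0]}]' 80
```

```text
clock: 19.65
ee_pos: [537.0, -2.3, 146.8]
orientation: [0.112, 0.994, 0.0, 0.001]
wrist_force: [-0.8, -0.7, 9.6]
width: 23.0
finger_force: 81.2
```

```bash
python3 -m handwheel '[{"jaw":1,"dp":[0,0,-0.001],"dr":[0,0,0]},{"jaw":1,"dp":[0,0,-0.003],"dr":[0,0,0]},{"jaw":1,"dp":[0,0,-0.004],"dr":[0,0,0]},{"jaw":1,"dp":[0,0,-0.004],"dr":[0,0,0]}]' 80
```

```text
clock: 20.15
ee_pos: [537.1, -2.3, 146.3]
orientation: [0.112, 0.994, 0.0, 0.001]
wrist_force: [-2.3, -1.4, 11.5]
width: 23.0
finger_force: 81.8
```

```bash
python3 -m handwheel '[{"jaw":1,"dp":[0,0,-0.001],"dr":[0,0,0]},{"jaw":1,"dp":[0,0,-0.002],"dr":[0,0,0]},{"jaw":1,"dp":[0,0,-0.003],"dr":[0,0,0]},{"jaw":1,"dp":[0,0,-0.003],"dr":[0,0,0]}]' 80
```

```text
clock: 20.65
ee_pos: [537.1, -2.3, 146.1]
orientation: [0.112, 0.994, 0.0, 0.001]
wrist_force: [-3.7, -0.9, 15.6]
width: 23.3
finger_force: 82.4
```

```bash
python3 -m handwheel '[{"jaw":1,"dp":[0,0,-0.001],"dr":[0,0,0]},{"jaw":1,"dp":[0,0,-0.001],"dr":[0,0,0]}]' 80
```

```text
clock: 20.9
ee_pos: [537.1, -2.3, 146.0]
orientation: [0.112, 0.994, 0.0, 0.001]
wrist_force: [-3.8, -0.5, 16.5]
width: 22.7
finger_force: 82.5
```

Now I'll ease up slowly; the force should vanish within a few mm if the bolts hold.

```bash
python3 -m handwheel '[{"jaw":1,"dp":[0,0,0.002],"dr":[0,0,0]},{"jaw":1,"dp":[0,0,0.004],"dr":[0,0,0]},{"jaw":1,"dp":[0,0,0.008],"dr":[0,0,0]},{"jaw":1,"dp":[0,0,0.013],"dr":[0,0,0]},{"jaw":1,"dp":[0,0,0.013],"dr":[0,0,0]}]' 80
```

```text
clock: 21.52
ee_pos: [537.0, -2.3, 148.0]
orientation: [0.112, 0.994, 0.0, 0.001]
wrist_force: [-0.8, -1.9, 7.5]
width: 23.0
finger_force: 81.0
```

```bash
python3 -m handwheel '[{"jaw":1,"dp":[0,0,0.003],"dr":[0,0,0]},{"jaw":1,"dp":[0,0,0.006],"dr":[0,0,0]},{"jaw":1,"dp":[0,0,0.006],"dr":[0,0,0]}]' 80
```

```text
clock: 21.9
ee_pos: [536.4, -2.3, 148.2]
orientation: [0.113, 0.994, 0.0, -0.0]
wrist_force: [0.6, 0.7, -0.6]
width: 23.0
finger_force: 80.0
```

```bash
python3 -m handwheel '[{"jaw":1,"dp":[0,0,0.01],"dr":[0,0,0]},{"jaw":1,"dp":[0,0,0.03],"dr":[0,0,0]},{"jaw":1,"dp":[0,0,0.1],"dr":[0,0,0]},{"jaw":1,"dp":[0,0,0.2],"dr":[0,0,0]},{"jaw":1,"dp":[0,0,0.29],"dr":[0,0,0]},{"jaw":1,"dp":[-0.03,0.15,0.29],"dr":[0,0,0.15]},{"jaw":1,"dp":[-0.09,0.4,0.29],"dr":[0,0,0.3]},{"jaw":1,"dp":[-0.09,0.4,0.29],"dr":[0,0,0.3]},{"jaw":1,"dp":[-0.09,0.4,0.29],"dr":[0,0,0.3]}]' 80
python3 - <<'E'
from h import *
for n in ("top","side"):cv2.imwrite(f"pics/{n}4.png",capture(n))
o=get_obs();print(o["ee_pos"],o["orientation"],o["wrist_force"])
t=cv2.imread("pics/top4.png");s=cv2.imread("pics/side4.png")
m=(536.4,-1.8,-.225)
A=over("top",t,[(rect(*m,95,58,106),(255,0,255))],285,150,66,90,6)
B=over("side",s,[(rect(*m,95,58,106),(255,0,255)),(rect(*m,95,58,86),(255,0,0))],280,180,66,90,6)
cv2.imwrite("pics/ov4.png",np.hstack([A,B]))
E
```

```text
clock: 23.02
ee_pos: [508.9, 117.9, 235.5]
orientation: [0.037, 0.999, -0.0, -0.001]
wrist_force: [0.8, 0.2, -2.7]
width: 23.0
finger_force: 80.1
[509.35980426 116.5781453  235.57646749] [ 3.81393205e-02  9.99272277e-01 -3.03135127e-04 -4.64515145e-04] [ 0.02176453 -1.11693626 -3.25465928]
```

View pics/ov4.png

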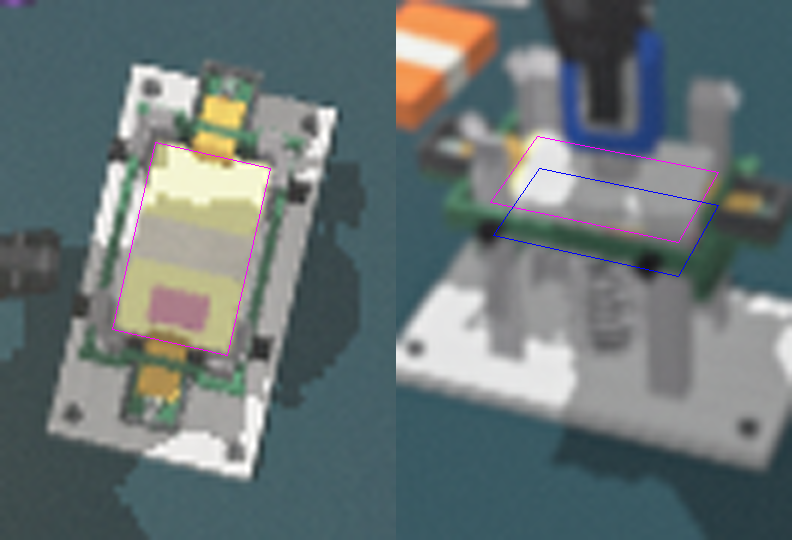

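Top view: both brass bolts, at (215,155) and (165,335), now overlap the block's ends, and the outline for a top at 106 mm fits. The block is held. Returning the pusher to its rest.

```bash
python3 -m handwheel '[{"jaw":1,"dp":[-0.03,0.15,0],"dr":[0,0,0.2]},{"jaw":1,"dp":[-0.06,0.3,-0.1],"dr":[0,0,0.4]},{"jaw":1,"dp":[-0.078,0.373,-0.25],"dr":[0,0,0.452]},{"jaw":1,"dp":[-0.078,0.373,-0.4],"dr":[0,0,0.452]},{"jaw":1,"dp":[-0.078,0.373,-0.55],"dr":[0,0,0.452]},{"jaw":1,"dp":[-0.078,0.373,-0.58],"dr":[0,0,0.452]},{"jaw":1,"dp":[-0.078,0.373,-0.58],"dr":[0,0,0.452]},{"jaw":1,"dp":[-0.078,0.373,-0.58],"dr":[0,0,0.452]}]' 80
```

```text
clock: 24.12
ee_pos: [487.8, 229.8, 63.9]
orientation: [-0.075, 0.997, 0.001, 0.002]
wrist_force: [0.7, 1.4, -3.7]
width: 22.8
finger_force: 80.3
```

```bash
python3 -m handwheel '[{"jaw":1,"dp":[-0.005,-0.003,-0.02],"dr":[0,0,0]},{"jaw":1,"dp":[-0.005,-0.003,-0.035],"dr":[0,0,0]},{"jaw":1,"dp":[-0.005,-0.003,-0.045],"dr":[0,0,0]},{"jaw":1,"dp":[-0.005,-0.003,-0.052],"dr":[0,0,0]},{"jaw":1,"dp":[-0.005,-0.003,-0.055],"dr":[0,0,0]},{"jaw":1,"dp":[-0.005,-0.003,-0.055],"dr":[0,0,0]}]' 80
```

```text
clock: 24.88
ee_pos: [484.6, 228.3, 46.0]
orientation: [-0.075, 0.997, -0.0, 0.0]
wrist_force: [-2.6, 0.1, 4.7]
width: 23.4
finger_force: 81.4
```

```bash
python3 -m handwheel '[{"jaw":0,"dp":[0,0,0],"dr":[0,0,0]},{"jaw":0,"dp":[0,0,0],"dr":[0,0,0]},{"jaw":0,"dp":[0,0,0],"dr":[0,0,0]},{"jaw":0,"dp":[0,0,0],"dr":[0,0,0]},{"jaw":0,"dp":[0,0,0],"dr":[0,0,0]},{"jaw":0,"dp":[0,0,0.1],"dr":[0,0,0]},{"jaw":0,"dp":[0,0,0.3],"dr":[0,0,0]},{"jaw":0,"dp":[0,0,0.6],"dr":[0,0,0]},{"jaw":0,"dp":[-0.3,0,0.6],"dr":[0,0,0]},{"jaw":0,"dp":[-0.4,0.1,0.6],"dr":[0,0,0]},{"jaw":0,"dp":[-0.4,0.3,0.6],"dr":[0,0,0]},{"jaw":0,"dp":[-0.4,0.3,0.6],"dr":[0,0,0]},{"jaw":0,"dp":[-0.4,0.3,0.6],"dr":[0,0,0]}]' 80
python3 - <<'E'
from h import *
for n in ("top","side"):cv2.imwrite(f"pics/{n}5.png",capture(n))
t=cv2.imread("pics/top5.png");s=cv2.imread("pics/side5.png")
A=over("top",t,[(rect(485.4,227.1,.16,100,74,14),(255,0,255)),(rect(536.4,-1.8,-.225,95,58,106),(255,0,255))],222,150,133,96,6)
B=over("side",s,[],285,180,90,145,4)
B=cv2.resize(B,(372,600))
A=cv2.resize(A,(428,309));A=cv2.copyMakeBorder(A,0,291,0,0,0)
cv2.imwrite("pics/ov5.png",np.hstack([A,B])); print(get_obs()["wrist_force"])
E
```

```text
clock: 26.5
ee_pos: [364.3, 318.1, 225.0]
orientation: [-0.075, 0.997, -0.0, -0.0]
wrist_force: [-1.1, 0.7, 0.5]
width: 85.7
finger_force: 0.0
[ 0.27751267 -0.20504973 -0.40923097]
```

View pics/ov5.png

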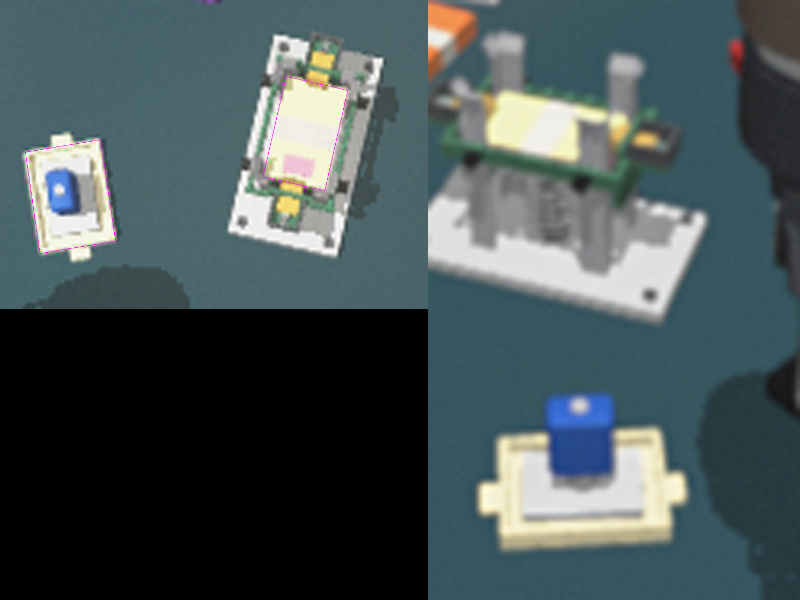

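The pusher stands upright inside its rest ((62,192) and (580,470) in the views). The block is down and level under both bolts (at (322,68) and (290,197)), and the arm is clear.

```bash
python3 -c "
from station import *
print(sign_off())"
```

```text
the job is handed in; nothing more can be done
None
```

I handed the job in at about 26.5 s of the 67 s limit; the station gave no verdict. The lemon block is down and level under both brass bolts (peak press about 20 N by the wrist sensor), the pusher is upright in its cream rest, and I touched nothing else.

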